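# Level the manicure organiser on the windowsill and keep the level pressed

### The arm

A 6-joint arm with a two-finger parallel gripper is mounted at the origin on the work surface. World frame = base frame: x ahead of the robot, y to its left, z up, the work surface at z = 0. Lengths are in mm, angles in degrees, forces in N, time in s.
With the tool pointing down it reaches from about 275 to 850 mm from the base axis. Payload 5.2 kg.
Tool frame: the origin (TCP) lies midway between the tips of the shut fingers; the grasp point (between the pads) lies 19 mm behind it; z points along the fingers, y is the line along which they close (so a half turn about z gives the same grasp; the last joint's range is limited). The gripper opens to 85 mm and grips with 20 to 120 N. Pads are 22 mm wide; open, the fingers measure 114 mm over their backs; the gripper's body (76 mm by 85 mm) begins 54 mm behind the grasp point. The pads swing forward as they close: fully open they stand 13 mm farther back than shut.
Start: joints at [-11.62, 14.817, 87.949, -0, 77.235, -11.62], TCP at [550.005, 0.023, 231.31] pointing down, gripper open.
Joint ranges: [-179.93, 179.93], [-52.35, 119.4], [10.71, 147.94], [-69.91, 249.91], [12.55, 155.21], [-178.61, 178.61]. Speed limits (degrees/s): [147.25, 147.25, 180, 180, 180, 180].

### API

Orientations are given as [roll, pitch, yaw] about the fixed x, y, z axes, in that order (R = Rz(yaw) Ry(pitch) Rx(roll)).
In Python, from workcell import manip gives the robot as it stands. The module is installed in compiled form; this text tells all that it offers.
- The arm moves only by the tool send_rows, never from a script. Its argument "motion" is a list of rows, each an object of numbers: "dx", "dy", "dz": the shift along the tool's x, y, z in mm; "turn": the turn about the tool's z in degrees; "grip": the closure, from 0 (fully open) to 1 (shut). A call has 1 to 20 rows; each row shifts and turns the commanded pose from where the row before left it, along the tool's axes as they then stand; what a row does not reach is not made up. A row lasts 1/12 s, in which the tool goes at most 41.7 mm and 7.16 degrees, less where a joint would pass 70% of its speed; a pose out of reach is approached as far as the arm can. A call with a gripper value outside its range is refused whole. The fingers move at their own pace and stop on an object; "newtons" is the grip in N (left out, the last holds). Time passes only in rows, so rows that do not move let the fingers close. It gives the time, the measured TCP pose, the force, the opening and the grip force at its end, in the units of the state.
- manip.read_state(): the state, without advancing time (a new reading comes with each control period).
- manip.read_camera(name): name is "scene" or "side" or "wrist"; returns the picture (384x512x3 uint8, red, green, blue); there is no depth.
- manip.camera_model(name): a dict with "vertical_fov" (degrees; the focal length in pixels is half the picture's height over the tangent of half this angle, whatever the lens; pixels are square), "cx", "cy" (the principal point, pixels), "extrinsics" (4x4, takes a point from world to camera coordinates); the wrist camera has in their place "T_tool_cam" (4x4, takes a point from camera to tool coordinates, whose origin is the TCP and whose axes are the flange's). Camera axes: x right, y down, z forward; pixel columns grow to the right and rows downward; lengths in mm; the calibration is good to about 2 mm. A picture is of the moment at which its call begins: read the wrist's pose just before it. camera_model takes no time and is no camera call.
- manip.sign_off(): hands the job in; it is judged then, once.
The state is a dict: "t": time; "joint_pos": joint angles; "joint_vel": joint speeds; "joint_torque": joint torques, N m; "eef_pos": TCP position; "tool_rot": TCP orientation; "force": force on the tool from outside, world axes, zero at the start; "ft_torque": the same for the moment, N m; "grip_width": finger opening in mm; "finger_force": force on a finger pad.
Only numpy, scipy, OpenCV 4.12 (cv2) and the standard library are available. Lean on these libraries where they do the work, as an engineer would, in place of code of your own. Each camera call takes 0.05 s, during which the arm holds its last target. There are 200 camera calls.

### The job

Without dropping it, lay the spirit level flat on the top tier of the mint organiser, lengthwise towards the levelling foot, between the things lying there, and let go of it; then turn the levelling foot's knob until the bubble stands between the two lines. Leave the file, pusher, dish and bottle where they are. Finally press the level gently down onto the tier from above, with about 10 N and evenly so that the bubble stays between its lines, and finish while still holding that press.

Things in the scene. Friction and masses are not known exactly. Their poses are not given: they have to be found in the camera images.
- organiser: The whole organiser: aluminium tray 330 x 300 mm (x -215 to +115 mm, rim top 32 mm above the sill) under a stack of three pale mint tiers (x -95 to +95, y -135 to +135 mm, rim top 144 mm above the sill). Two fixed feet under its back, one levelling foot in front at x = -185 mm. Origin on the sill under the stack's middle; x from the levelling foot to the back, z up. It cannot be shifted.
- tray: The tilting part of the organiser: tray and mint tiers together, which the level bears on. Same origin and axes as organiser when level. The levelling foot tilts it by a few thousandths of a radian about its back feet (x = +95 mm).
- shelf (a point): Middle of the top tier's floor, on its upper face, 133 mm above the sill; x points away from the levelling foot, z up. The clear floor is 182 (x) x 262 (y) mm inside a rim 11 mm high. A strip along x, 50 mm to either side of this point, is free.
- foot_grip (a point): Grip point on the levelling foot's upright knob (black, ribbed, round, 40 mm wide, 50 to 76 mm above the sill, 70 mm clear in front of the tiers): on its axis, 65 mm above the sill. It turns both ways, stiffly (0.06 N m), keeps its height, stays put. It starts 1 to 2.2 rad off, front too low; clockwise from above raises the front, moving the bubble 5.7 mm per rad towards the foot.
- level: Spirit level: aluminium bar with black end plates, 150 (x) x 24 (y) x 34 (z) mm, 0.22 kg; either end may point to the foot. Origin at the centre of its underside, x lengthwise, z up. Its vial lies along x in a window in the middle of the top, 56 mm long, sunk 4 mm below the solid shoulders beside it (28 to 75 mm from the middle). Starts upright on the sill right of the organiser.
- bubble (a joint): Place of the pale bubble along the level's own x, in m: 0 midway between the two black lines, positive towards the level's +x end. It goes to the higher end, 2.5 mm per thousandth of a radian, up to 17.5 mm, and settles in about 1.5 s. The lines are 19 mm apart and the bubble 14 mm long, so it stands between them within 2.5 mm of 0.
- glass_file: Glass nail file, 130 x 13 x 4 mm, lying roughly along the shelf's x in the right half of the top tier (bystander). Origin at the centre of its underside.
- pusher: Steel cuticle pusher, 124 x 9 x 8 mm, lying roughly along the shelf's x at the right edge of the top tier (bystander). Origin at the underside near its middle.
- dish: White ceramic dish, 60 mm wide, 22 mm high, in the left half of the top tier (bystander). Origin at the centre of its underside.
- bottle: Closed amber glass bottle, 28 mm wide, 58 mm high, standing in the left half of the top tier (bystander). Origin at the centre of its underside.
Not all that is in view belongs to the job. Of the things like the level, leave any that is brown or orange; of the rest the larger one is meant.

How it is judged (in metres and radians):
On the way, in this order (a step that is already met when the one before it is completed fails the run):
1. the level lies flat on the top tier, lengthwise towards the foot, let go, its bubble off the middle (z of level in the frame of shelf between -0.004 and 0.006 m and horizontal distance between level and shelf below 0.05 m and angle between the x axis of level and the x axis of shelf, either way round below 0.25 rad and angle between the z axis of level and the z axis of shelf, either way round below 0.01 rad and contact force between level and tray above 0.8 N and contact force between the fingers and level below 0.1 N and (value of joint bubble above 0.004 m or value of joint bubble below -0.004 m)), for 0.3 s.
2. the foot is turned until the bubble stands between the lines, the level lying free on the tier (value of joint bubble between -0.0025 and 0.0025 m and z of level in the frame of shelf below 0.006 m and angle between the x axis of level and the x axis of shelf, either way round below 0.25 rad and contact force between level and tray above 0.8 N and contact force between the fingers and level below 0.1 N), for 0.4 s.
At the end, for the whole second after the job is handed in: The level lies flat on the top tier, within 50 mm of its middle and 0.25 rad of the line to the foot; the bubble is within 2.5 mm of the middle; the fingers still press on the level, and it bears on the tier with 6 to 30 N, its weight of 2 N included (value of joint bubble between -0.0025 and 0.0025 m and z of level in the frame of shelf between -0.004 and 0.006 m and horizontal distance between level and shelf below 0.05 m and angle between the x axis of level and the x axis of shelf, either way round below 0.25 rad and angle between the z axis of level and the z axis of shelf, either way round below 0.01 rad and linear speed of level below 0.01 m/s and contact force between the fingers and level above 3 N and contact force between level and tray between 6 and 30 N); the arm keeps its last pose, push and grip.
It fails at once if the glass file is pushed more than 20 mm (distance of glass_file from where it was at the start of the episode above 0.02 m).
It fails at once if the cuticle pusher is pushed more than 20 mm (distance of pusher from where it was at the start of the episode above 0.02 m).
It fails at once if the dish is pushed more than 20 mm (distance of dish from where it was at the start of the episode above 0.02 m).
It fails at once if the bottle is pushed more than 20 mm or tipped (distance of bottle from where it was at the start of the episode above 0.02 m or angle between bottle's own z axis and vertical above 0.4 rad).
It fails at once if the level is dropped: let go more than 15 mm above the tier's floor (z of level in the frame of shelf above 0.015 m and contact force between the fingers and level below 0.1 N).
It also fails if it takes over 72 s, if anything falls off the work surface, if the arm or the gripper's body presses on something with over 40 N, if the wrist force passes 120 N, or if a joint passes its speed limit or range.

## Working session

There is one attempt and no reset: what is moved stays moved. The work goes in short steps, Python scripts to look and compute and a tool call to move; the robot and the scene stay as the last step left them, time stands still between calls to the robot, and variables do not carry over. Pictures are saved under pics/ and viewed, at most 10 in all, crops included, and the job is handed in when it is done.

Besides the shell and the picture viewer there is one more tool, called as name(argument=value, ...) on one line, values as JSON. send_rows: Moves the arm, as the interface text tells. Its arguments: {"type":"object","properties":{"motion":{"type":"array"},"newtons":{"type":"number"}},"required":["motion"]}

```bash
mkdir -p pics; cat > h.py <<'E'
import numpy as np, cv2
from workcell import manip
from scipy.spatial.transform import Rotation as R
def cam(n):
    m=manip.camera_model(n); f=192/np.tan(np.radians(m["vertical_fov"])/2)
    if n=="wrist":
        s=manip.read_state(); T=np.eye(4); T[:3,:3]=R.from_euler('xyz',s["tool_rot"],degrees=True).as_matrix(); T[:3,3]=s["eef_pos"]
        C=T@np.array(m["T_tool_cam"])
    else: C=np.linalg.inv(np.array(m["extrinsics"]))
    return f,m["cx"],m["cy"],C
def shoot(n,name):
    c=cam(n); im=manip.read_camera(n); cv2.imwrite(f"pics/{name}.png",im[:,:,::-1]); np.save(f"pics/{name}.npy",np.array(c,dtype=object),allow_pickle=True); return im,c
def ray(c,p):
    f,cx,cy,C=c; d=C[:3,:3]@np.array([(p[0]-cx)/f,(p[1]-cy)/f,1.]); return C[:3,3],d/np.linalg.norm(d)
def onz(c,p,z):
    o,d=ray(c,p); return o+d*(z-o[2])/d[2]
def proj(c,P):
    f,cx,cy,C=c; q=np.linalg.inv(C)@np.append(P,1); return np.array([cx+f*q[0]/q[2],cy+f*q[1]/q[2]])
def load(n): return tuple(np.load(f"pics/{n}.npy",allow_pickle=True))
E
python3 - <<'E'
from h import *
print(manip.read_state())
for n in("scene","side","wrist"):
    im,c=shoot(n,n+"0"); print(n,c)
a=[cv2.imread(f"pics/{n}0.png") for n in("scene","side")]
cv2.imwrite("pics/a.png",cv2.resize(a[0],(800,600)));cv2.imwrite("pics/b.png",cv2.resize(a[1],(800,600)))
E
```

```text
{'t': 0.0, 'joint_pos': array([-1.16198901e+01,  1.48609964e+01,  8.80118854e+01, -1.55129152e-03,
        7.72338863e+01, -1.16182526e+01]), 'joint_vel': array([-0.03470436, -0.10753817, -0.01131245, -0.07535297,  0.18505867,
       -0.1787053 ]), 'joint_torque': array([ 1.06436883e-04, -4.46029150e+01, -2.90570551e+01, -7.42485804e-05,
        1.18754001e-02, -2.51378208e-05]), 'eef_pos': array([5.49469362e+02, 1.20106880e-01, 2.30452714e+02]), 'tool_rot': array([-1.79895115e+02, -2.00206895e-02,  8.99986884e+01]), 'force': array([0.11269673, 0.02805786, 0.38227856]), 'ft_torque': array([0.00125647, 0.02931345, 0.03631792]), 'finger_force': 0.0, 'grip_width': 85.42559977613683}
scene (np.float64(381.71382922215673), 259.52405795437926, 194.6893522070842, array([[-8.18945083e-01,  3.31613296e-01, -4.68360515e-01,
         1.02965682e+03],
       [ 5.73604208e-01,  4.97933687e-01, -6.50415449e-01,
         5.59257556e+02],
       [ 1.75260678e-02, -8.01308096e-01, -5.97995127e-01,
         6.97219173e+02],
       [ 0.00000000e+00,  0.00000000e+00,  0.00000000e+00,
         1.00000000e+00]]))
side (np.float64(395.3913864205755), 260.2614034507336, 197.48788526677816, array([[-7.93102466e-01, -4.49964166e-01,  4.10512762e-01,
         6.06270296e+01],
       [-6.08999823e-01,  5.97302845e-01, -5.21870221e-01,
         5.38774742e+02],
       [-1.03775416e-02, -6.63898758e-01, -7.47750457e-01,
         1.02284297e+03],
       [ 0.00000000e+00,  0.00000000e+00,  0.00000000e+00,
         1.00000000e+00]]))
wrist (np.float64(313.29466088190355), 261.5043451337322, 189.57279925793003, array([[ 9.99998999e-01, -7.33694086e-04, -1.20944995e-03,
         5.49208634e+02],
       [-1.04530826e-03, -9.59317322e-01, -2.82328147e-01,
         7.16905971e+01],
       [-9.53103799e-04,  2.82329129e-01, -9.59317129e-01,
         3.72508932e+02],
       [ 0.00000000e+00,  0.00000000e+00,  0.00000000e+00,
         1.00000000e+00]]))
```

View pics/a.png

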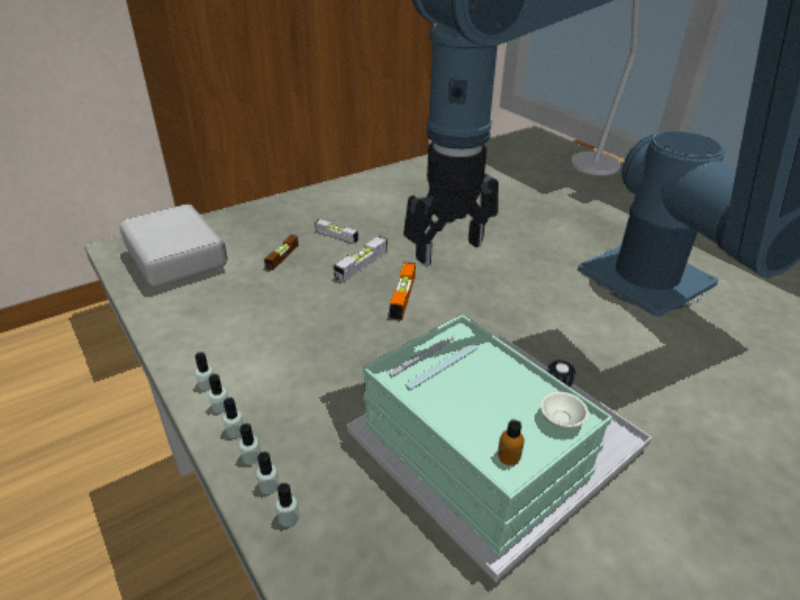

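View pics/b.png

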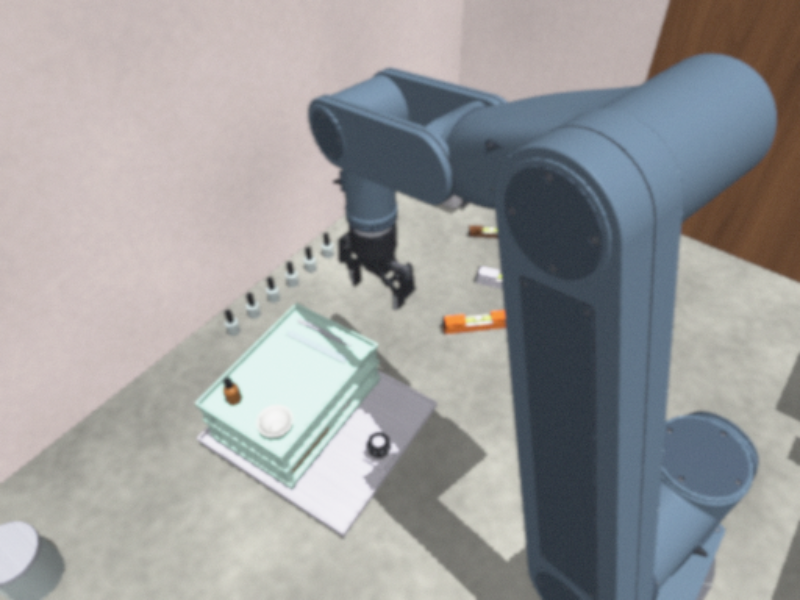

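View pics/wrist0.png

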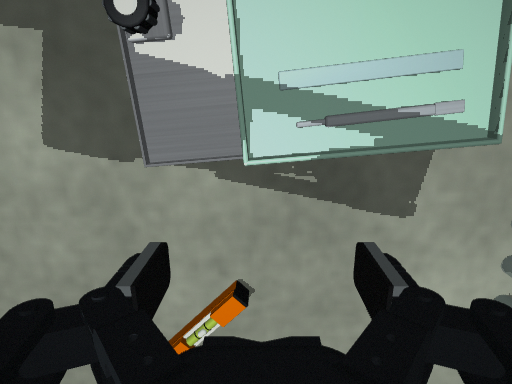

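The pictures show the mint stack with its rim corners near (462,320), (606,418), (503,508), (367,372) in the enlarged scene view, and its knob at (562,368). The grey larger level is near (361,258); the smaller grey one is near (336,230). The brown and orange levels are decoys.

```bash
python3 - <<'E'
from h import *
s=load("scene0"); d=load("side0"); w=load("wrist0")
for p in [(462,320),(606,418),(503,508),(367,372)]: print("rim",onz(s,np.array(p)*.64,144).round(0))
for p in [(298,308),(378,347),(293,470),(198,403)]: print("rimside",onz(d,np.array(p)*.64,144).round(0))
print("wrist rim",onz(w,(244,164),144).round(),onz(w,(500,143),144).round())
print("knob",onz(s,np.array((562,368))*.64,76).round(),onz(d,np.array((377,438))*.64,76).round(),onz(w,(130,6),76).round())
im=cv2.imread("pics/scene0.png"); r=im[140:190,195:260].astype(int)
for p in [(337,270),(386,240)]: print("level",onz(s,np.array(p)*.64,34).round())
print("bottle",onz(s,np.array((511,460))*.64,133).round(),"dish",onz(s,np.array((563,412))*.64,155).round())
cv2.imwrite("pics/c.png",cv2.resize(im[135:210,195:275],(640,600),interpolation=cv2.INTER_CUBIC))
E
```

```text
rim [548.  37. 144.]
rim [524. 290. 144.]
rim [718. 313. 144.]
rim [727.  54. 144.]
rimside [710.  49. 144.]
rimside [528.  30. 144.]
rimside [480. 296. 144.]
rimside [694. 305. 144.]
wrist rim [536.  24. 144.] [723.  40. 144.]
knob [437. 151.  76.] [439. 146.  76.] [438. 146.  76.]
level [ 559. -332.   34.]
level [ 412. -376.   34.]
bottle [660. 265. 133.] dish [571. 259. 155.]
```

View pics/c.png

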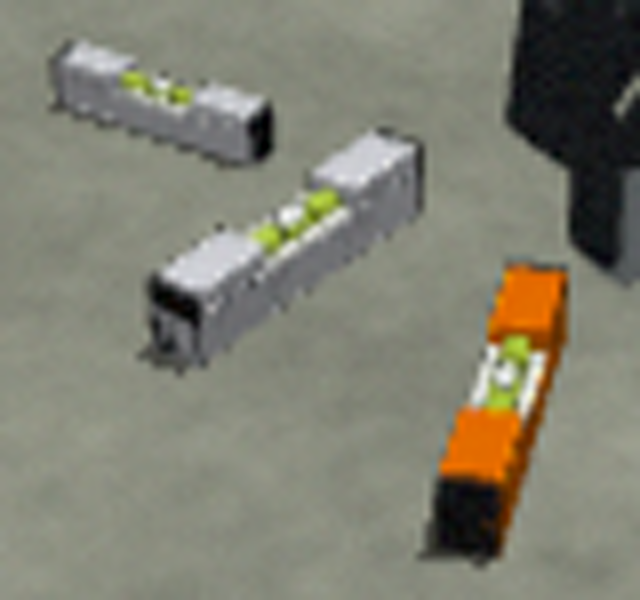

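send_rows(motion=[{"dx": -39, "dy": -7}, {"dx": -39, "dy": -7}, {"dx": -39, "dy": -7}, {"dx": -39, "dy": -7}, {"dx": -39, "dy": -7}, {"dx": -39, "dy": -7}, {"dx": -39, "dy": -7}, {"dx": -39, "dy": -7}, {"dx": -39, "dy": -7}, {"turn": 7}, {"turn": 7}, {"turn": 7}, {"turn": 7}, {"turn": 7}, {"turn": 7}, {"turn": 7}, {"turn": 7}, {"turn": 7}, {"turn": 7}])

```text
schema error: expected keys dx, dy, dz, turn, grip
```

send_rows(motion=[{"turn": 3}, {}, {}])

```text
schema error: expected keys dx, dy, dz, turn, grip
```

```bash
python3 - <<'E'
from h import *
print(manip.read_state()["eef_pos"],manip.read_state()["tool_rot"])
shoot("wrist","w1")
E
```

```text
[5.49607075e+02 9.02519941e-02 2.30664854e+02] [-1.79921576e+02 -1.52189547e-02  8.99996946e+01]
```

View pics/w1.png

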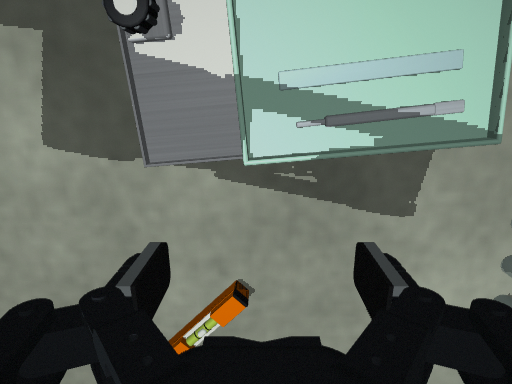

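The move was refused because all keys are needed, so the view is unchanged.

send_rows(motion=[{"dx": -39, "dy": -7, "dz": 0, "turn": 0, "grip": 0}, {"dx": -39, "dy": -7, "dz": 0, "turn": 0, "grip": 0}, {"dx": -39, "dy": -7, "dz": 0, "turn": 0, "grip": 0}, {"dx": -39, "dy": -7, "dz": 0, "turn": 0, "grip": 0}, {"dx": -39, "dy": -7, "dz": 0, "turn": 0, "grip": 0}, {"dx": -39, "dy": -7, "dz": 0, "turn": 0, "grip": 0}, {"dx": -39, "dy": -7, "dz": 0, "turn": 0, "grip": 0}, {"dx": -39, "dy": -7, "dz": 0, "turn": 0, "grip": 0}, {"dx": -39, "dy": -7, "dz": 0, "turn": 0, "grip": 0}, {"dx": 0, "dy": 0, "dz": 0, "turn": 7, "grip": 0}, {"dx": 0, "dy": 0, "dz": 0, "turn": 7, "grip": 0}, {"dx": 0, "dy": 0, "dz": 0, "turn": 7, "grip": 0}, {"dx": 0, "dy": 0, "dz": 0, "turn": 7, "grip": 0}, {"dx": 0, "dy": 0, "dz": 0, "turn": 7, "grip": 0}, {"dx": 0, "dy": 0, "dz": 0, "turn": 7, "grip": 0}, {"dx": 0, "dy": 0, "dz": 0, "turn": 7, "grip": 0}, {"dx": 0, "dy": 0, "dz": 0, "turn": 7, "grip": 0}, {"dx": 0, "dy": 0, "dz": 0, "turn": 7, "grip": 0}, {"dx": 0, "dy": 0, "dz": 0, "turn": 7, "grip": 0}])

```text
t: 1.78
eef_pos: [486.9, -350.9, 231.0]
tool_rot: [-180.0, 0.0, 19.7]
force: [0.6, -0.3, -0.6]
grip_width: 85.4
finger_force: 0.0
```

send_rows(motion=[{"dx": 0, "dy": 0, "dz": 0, "turn": 3, "grip": 0}, {"dx": 0, "dy": 0, "dz": 0, "turn": 0, "grip": 0}, {"dx": 0, "dy": 0, "dz": 0, "turn": 0, "grip": 0}])

```text
t: 2.03
eef_pos: [486.9, -350.9, 231.1]
tool_rot: [-180.0, 0.0, 17.1]
force: [0.5, -0.1, 0.1]
grip_width: 85.3
finger_force: 0.0
```

```bash
python3 - <<'E'
from h import *
print(manip.read_state()["eef_pos"],manip.read_state()["tool_rot"])
im,c=shoot("wrist","w2")
q=[proj(c,P) for P in [(559,-332,34),(412,-376,34)]]; print(q)
E
```

```text
[ 486.93018528 -350.91342988  231.06972845] [-1.79976776e+02  1.35270483e-02  1.71128574e+01]
[array([264.41470277,  94.26062962]), array([263.18152233, 230.95363167])]
```

View pics/w2.png

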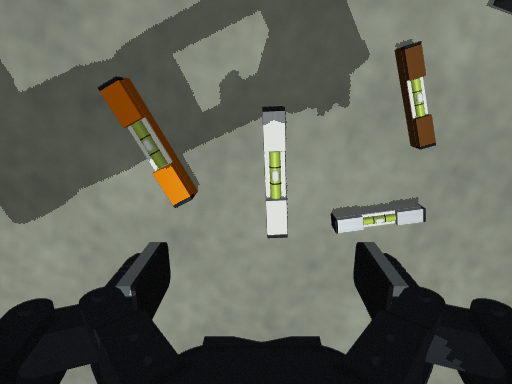

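The wanted level lies upright at the middle, from (274,110) to (277,236), nearly along image columns.

```bash
python3 - <<'E'
from h import *
c=load("w2"); im=cv2.imread("pics/w2.png").astype(int)
for r in (135,150,215,230): 
    v=np.where(im[r,250:305].min(1)>165)[0]+250; print(r,v.min(),v.max())
for col in (270,275,281):
    print(col,[ (r,im[r,col].tolist()) for r in (105,107,109,111,234,236,238)])
a=onz(c,(274.5,109.5),34);b=onz(c,(277.5,236.5),34);print(a,b,np.hypot(*(a-b)[:2]),(a+b)/2,np.degrees(np.arctan2(*(a-b)[1::-1])))
m=(a+b)/2; t=np.radians(17.11); d=m[:2]-c[3][:2,3]*0-np.array([486.93,-350.91])
print("dx",d@[np.cos(t),np.sin(t)],"dy",d@[np.sin(t),-np.cos(t)])
E
```

```text
135 264 284
150 264 284
215 267 286
230 267 286
270 [(105, [73, 83, 78]), (107, [13, 14, 12]), (109, [19, 19, 16]), (111, [83, 81, 80]), (234, [219, 223, 221]), (236, [53, 50, 47]), (238, [124, 139, 132])]
275 [(105, [72, 82, 78]), (107, [14, 13, 15]), (109, [19, 17, 15]), (111, [124, 122, 118]), (234, [172, 174, 171]), (236, [49, 48, 45]), (238, [123, 137, 131])]
281 [(105, [73, 82, 78]), (107, [15, 14, 14]), (109, [16, 16, 14]), (111, [127, 125, 121]), (234, [119, 120, 118]), (236, [45, 42, 40]), (238, [122, 136, 130])]
[ 547.49232754 -346.63791041   34.        ] [ 410.17138299 -394.24002996   34.        ] 145.33755054709897 [ 478.83185526 -370.43897019   34.        ] 19.118804610640712
dx -13.485296887332524 dy 16.282118797148417
```

```bash
python3 - <<'E'
from h import *
s=load("scene0"); w=load("w2")
for z in (30,34): print(onz(s,(195+290/8,135+215/8),z), onz(w,(276,174),z))
print(onz(s,(195+168/8,135+282/8),34),onz(w,(267,234),34),onz(w,(264,112),34),onz(s,(195+420/8,135+145/8),34),onz(s,(195+375/8,135+130/8),34))
print(manip.camera_model("wrist")["T_tool_cam"])
E
```

```text
[ 480.93592236 -366.21598453   30.        ] [ 480.90775276 -369.85757226   30.        ]
[ 484.22552146 -360.66774144   34.        ] [ 481.77146402 -369.39218718   34.        ]
[ 550.74006412 -344.51191063   34.        ] [ 409.60254069 -381.44168651   34.        ] [ 541.82807188 -336.86044377   34.        ] [ 408.75186736 -378.18948268   34.        ] [ 417.89247525 -399.22095765   34.        ]
[[-1.03229270e-03 -9.59521866e-01 -2.81632247e-01  7.11603599e+01]
 [ 9.99999163e-01 -1.21033281e-03  4.58218004e-04 -7.02635962e-02]
 [-7.80538944e-04 -2.81631538e-01  9.59522312e-01 -1.41935041e+02]
 [ 0.00000000e+00  0.00000000e+00  0.00000000e+00  1.00000000e+00]]
```

send_rows(motion=[{"dx": -11.5, "dy": 16, "dz": 0, "turn": -2, "grip": 0.3}, {"dx": 0, "dy": 0, "dz": 30, "turn": 0, "grip": 0.3}, {"dx": 0, "dy": 0, "dz": 30, "turn": 0, "grip": 0.3}, {"dx": 0, "dy": 0, "dz": 30, "turn": 0, "grip": 0.3}, {"dx": 0, "dy": 0, "dz": 30, "turn": 0, "grip": 0.3}, {"dx": 0, "dy": 0, "dz": 20, "turn": 0, "grip": 0.3}, {"dx": 0, "dy": 0, "dz": 0, "turn": 0, "grip": 0.3}, {"dx": 0, "dy": 0, "dz": 0, "turn": 0, "grip": 0.3}])

```text
t: 2.75
eef_pos: [480.2, -369.1, 90.4]
tool_rot: [-179.9, 0.1, 19.1]
force: [0.2, -0.4, 1.0]
grip_width: 60.2
finger_force: 0.0
```

```bash
python3 - <<'E'
from h import *
st=manip.read_state();print(st["eef_pos"],st["tool_rot"],st["grip_width"])
im,c=shoot("wrist","w3"); p=np.array(st["eef_pos"]);t=np.radians(st["tool_rot"][2])
for x in (-60,-40,40,60,50): 
    P=np.array([p[0]+x*np.cos(t),p[1]+x*np.sin(t),34]); q=proj(c,P); r=int(round(q[1])); 
    if 0<=r<384:
        v=np.where(im[r,200:320].min(1)>150)[0]+200; print(x,q,v.min() if len(v) else 0,v.max() if len(v) else 0)
k=int(proj(c,np.array([p[0],p[1],34]))[0])
print([(r,int(im[r,k].mean())) for r in range(0,250,6)])
E
```

```text
[ 480.17740178 -369.10455289   90.44527765] [-1.79854358e+02  6.14968911e-02  1.90558829e+01] 60.237810867364175
-60 [261.79185593 285.90616499] 228 278
-40 [261.76996481 261.25069236] 246 278
40 [261.66996571 148.6240111 ] 0 0
60 [261.64131207 116.35207842] 0 0
50 [261.65584527 132.72048413] 0 0
[(0, 91), (6, 90), (12, 89), (18, 88), (24, 89), (30, 89), (36, 91), (42, 91), (48, 90), (54, 124), (60, 89), (66, 90), (72, 89), (78, 89), (84, 89), (90, 88), (96, 21), (102, 144), (108, 144), (114, 142), (120, 142), (126, 142), (132, 142), (138, 140), (144, 141), (150, 140), (156, 138), (162, 138), (168, 124), (174, 100), (180, 101), (186, 195), (192, 196), (198, 180), (204, 238), (210, 237), (216, 235), (222, 152), (228, 189), (234, 189), (240, 186), (246, 98)]
```

send_rows(motion=[{"dx": 0, "dy": 0, "dz": 25, "turn": 0, "grip": 0.3}, {"dx": 0, "dy": 0, "dz": 25, "turn": 0, "grip": 0.3}, {"dx": 0, "dy": 0, "dz": 22, "turn": 0, "grip": 0.3}, {"dx": 0, "dy": 0, "dz": 10, "turn": 0, "grip": 0.3}, {"dx": 0, "dy": 0, "dz": 0, "turn": 0, "grip": 0.3}, {"dx": 0, "dy": 0, "dz": 0, "turn": 0, "grip": 1}, {"dx": 0, "dy": 0, "dz": 0, "turn": 0, "grip": 1}, {"dx": 0, "dy": 0, "dz": 0, "turn": 0, "grip": 1}, {"dx": 0, "dy": 0, "dz": 0, "turn": 0, "grip": 1}, {"dx": 0, "dy": 0, "dz": 0, "turn": 0, "grip": 1}, {"dx": 0, "dy": 0, "dz": 0, "turn": 0, "grip": 1}, {"dx": 0, "dy": 0, "dz": 0, "turn": 0, "grip": 1}, {"dx": 0, "dy": 0, "dz": 0, "turn": 0, "grip": 1}], newtons=50)

```text
t: 3.88
eef_pos: [481.8, -370.7, 11.5]
tool_rot: [179.8, -0.1, 19.0]
force: [-1.1, 0.8, 6.5]
grip_width: 22.8
finger_force: 50.2
```

send_rows(motion=[{"dx": 0, "dy": 0, "dz": -5, "turn": 0, "grip": 1}, {"dx": 0, "dy": 0, "dz": -15, "turn": 0, "grip": 1}, {"dx": 0, "dy": 0, "dz": -30, "turn": 0, "grip": 1}, {"dx": 0, "dy": 0, "dz": -30, "turn": 0, "grip": 1}, {"dx": 0, "dy": 0, "dz": -30, "turn": 0, "grip": 1}, {"dx": 0, "dy": 0, "dz": -30, "turn": 0, "grip": 1}, {"dx": 0, "dy": 0, "dz": -30, "turn": 0, "grip": 1}, {"dx": 0, "dy": 0, "dz": -30, "turn": 0, "grip": 1}, {"dx": 0, "dy": 0, "dz": -30, "turn": 0, "grip": 1}, {"dx": 0, "dy": 0, "dz": -10, "turn": 0, "grip": 1}, {"dx": 0, "dy": 0, "dz": 0, "turn": 0, "grip": 1}])

```text
t: 4.8
eef_pos: [481.7, -370.7, 252.9]
tool_rot: [179.6, -0.2, 19.0]
force: [0.5, -1.7, -2.3]
grip_width: 22.3
finger_force: 49.5
```

send_rows(motion=[{"dx": 5, "dy": -7, "dz": 0, "turn": 0, "grip": 1}, {"dx": 12, "dy": -18, "dz": 0, "turn": 0, "grip": 1}, {"dx": 20, "dy": -31, "dz": 0, "turn": 0, "grip": 1}, {"dx": 20, "dy": -31, "dz": 0, "turn": 0, "grip": 1}, {"dx": 20, "dy": -31, "dz": 0, "turn": 0, "grip": 1}, {"dx": 20, "dy": -31, "dz": 0, "turn": 0, "grip": 1}, {"dx": 20, "dy": -31, "dz": 0, "turn": 0, "grip": 1}, {"dx": 20, "dy": -31, "dz": 0, "turn": 0, "grip": 1}, {"dx": 20, "dy": -31, "dz": 0, "turn": 0, "grip": 1}, {"dx": 20, "dy": -31, "dz": 0, "turn": 0, "grip": 1}, {"dx": 20, "dy": -31, "dz": 0, "turn": 0, "grip": 1}, {"dx": 20, "dy": -31, "dz": 0, "turn": 0, "grip": 1}, {"dx": 20, "dy": -31, "dz": 0, "turn": 0, "grip": 1}, {"dx": 20, "dy": -31, "dz": 0, "turn": 0, "grip": 1}, {"dx": 20, "dy": -31, "dz": 0, "turn": 0, "grip": 1}, {"dx": 18, "dy": -25, "dz": 0, "turn": 3, "grip": 1}, {"dx": 8, "dy": -11, "dz": 0, "turn": 4, "grip": 1}, {"dx": 0, "dy": 0, "dz": 0, "turn": 4, "grip": 1}, {"dx": 0, "dy": 0, "dz": 0, "turn": 3, "grip": 1}, {"dx": 0, "dy": 0, "dz": 0, "turn": 0, "grip": 1}])

```text
t: 6.47
eef_pos: [614.9, 168.6, 245.5]
tool_rot: [-180.0, 0.4, 5.0]
force: [0.9, -0.1, -2.2]
grip_width: 22.6
finger_force: 49.5
```

```bash
python3 - <<'E'
from h import *
st=manip.read_state();print(st["eef_pos"],st["tool_rot"],st["grip_width"],st["force"])
im,c=shoot("wrist","w4")
w=load("wrist0")
for p in [(278,80),(463,58),(297,125),(465,104)]: print(onz(w,p,137).round())
E
```

```text
[614.92510016 168.60627651 245.52544868] [-179.99040324    0.36539723    4.97296368] 22.58202685133168 [ 0.88807569 -0.10294996 -2.17703981]
[561.  84. 137.]
[689.  98. 137.]
[575.  52. 137.]
[696.  67. 137.]
```

View pics/w4.png

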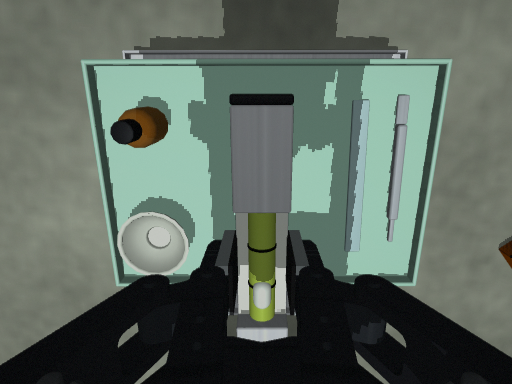

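The level is held squarely over the tier. Rim corners are at (84,62), (450,61), (415,284), (117,284), with the bottle and dish on the left and the file and pusher on the right; the strip between is free.

```bash
python3 - <<'E'
from h import *
c=load("w4")
P=np.array([onz(c,p,144) for p in [(84,62),(450,61),(415,284),(117,284)]]);print(P.round(),P.mean(0))
for i in range(4): print(np.linalg.norm(P[i]-P[i-1]))
d=P[0]+P[1]-P[2]-P[3];t=np.degrees(np.arctan2(d[1],d[0]));print(t)
m=P.mean(0)[:2]-[614.9,168.6]; y=np.radians(4.97)
print("dx",m@[np.cos(y),np.sin(y)],"dy",m@[np.sin(y),-np.cos(y)])
for p in [(354,175),(118,130),(187,243)]: print(onz(c,p,137).round())
# level end
print(onz(c,(262,99),245.5-11.5+34),onz(c,(262,94),245.5-11.5+34))
E
```

```text
[[699. 304. 144.]
 [722.  41. 144.]
 [538.  25. 144.]
 [516. 289. 144.]] [618.69215248 164.80642131 144.        ]
183.86135298224494
263.997986520566
184.63273476987135
265.35363010250137
4.943541216522993
dx 3.44924135675551 dy 4.1078453921478575
[631.  94. 137.]
[651. 285. 137.]
[558. 229. 137.]
[685.52580466 174.43849834 268.        ] [687.26450555 174.58877519 268.        ]
```

send_rows(motion=[{"dx": 4, "dy": 3, "dz": 10, "turn": 0, "grip": 1}, {"dx": 0, "dy": 0, "dz": 20, "turn": 0, "grip": 1}, {"dx": 0, "dy": 0, "dz": 20, "turn": 0, "grip": 1}, {"dx": 0, "dy": 0, "dz": 20, "turn": 0, "grip": 1}, {"dx": 0, "dy": 0, "dz": 15, "turn": 0, "grip": 1}, {"dx": 0, "dy": 0, "dz": 7, "turn": 0, "grip": 1}, {"dx": 0, "dy": 0, "dz": 0, "turn": 0, "grip": 1}, {"dx": 0, "dy": 0, "dz": 0, "turn": 0, "grip": 1}, {"dx": 0, "dy": 0, "dz": 0, "turn": 0, "grip": 1}])

```text
t: 7.27
eef_pos: [621.8, 164.7, 158.2]
tool_rot: [-180.0, -0.1, 5.0]
force: [0.5, -0.5, -1.8]
grip_width: 22.2
finger_force: 49.5
```

send_rows(motion=[{"dx": 0, "dy": 0, "dz": 2, "turn": 0, "grip": 1}, {"dx": 0, "dy": 0, "dz": 2, "turn": 0, "grip": 1}, {"dx": 0, "dy": 0, "dz": 1, "turn": 0, "grip": 1}, {"dx": 0, "dy": 0, "dz": 0, "turn": 0, "grip": 1}, {"dx": 0, "dy": 0, "dz": 0, "turn": 0, "grip": 1}])

```text
t: 7.68
eef_pos: [621.0, 164.9, 152.4]
tool_rot: [-180.0, -0.0, 5.0]
force: [-0.1, -0.5, -2.4]
grip_width: 22.7
finger_force: 49.5
```

Unloaded weight is about -2.3 N. I go on in small steps until contact.

send_rows(motion=[{"dx": 0, "dy": 0, "dz": 2, "turn": 0, "grip": 1}, {"dx": 0, "dy": 0, "dz": 2, "turn": 0, "grip": 1}, {"dx": 0, "dy": 0, "dz": 1, "turn": 0, "grip": 1}, {"dx": 0, "dy": 0, "dz": 0, "turn": 0, "grip": 1}, {"dx": 0, "dy": 0, "dz": 0, "turn": 0, "grip": 1}, {"dx": 0, "dy": 0, "dz": 0, "turn": 0, "grip": 1}])

```text
t: 8.18
eef_pos: [621.1, 164.8, 147.3]
tool_rot: [180.0, 0.0, 5.0]
force: [0.2, 0.4, -2.1]
grip_width: 22.6
finger_force: 49.5
```

send_rows(motion=[{"dx": 0, "dy": 0, "dz": 1, "turn": 0, "grip": 1}, {"dx": 0, "dy": 0, "dz": 0, "turn": 0, "grip": 1}, {"dx": 0, "dy": 0, "dz": 0, "turn": 0, "grip": 1}])

```text
t: 8.43
eef_pos: [621.0, 164.9, 146.3]
tool_rot: [-180.0, 0.0, 5.0]
force: [0.2, -0.3, -1.7]
grip_width: 22.6
finger_force: 49.5
```

send_rows(motion=[{"dx": 0, "dy": 0, "dz": 1, "turn": 0, "grip": 1}, {"dx": 0, "dy": 0, "dz": 0, "turn": 0, "grip": 1}, {"dx": 0, "dy": 0, "dz": 0, "turn": 0, "grip": 1}])

```text
t: 8.68
eef_pos: [621.0, 164.8, 145.2]
tool_rot: [180.0, 0.0, 5.0]
force: [0.2, -0.6, -3.0]
grip_width: 22.2
finger_force: 49.5
```

send_rows(motion=[{"dx": 0, "dy": 0, "dz": 1, "turn": 0, "grip": 1}, {"dx": 0, "dy": 0, "dz": 0, "turn": 0, "grip": 1}, {"dx": 0, "dy": 0, "dz": 0, "turn": 0, "grip": 1}])

```text
t: 8.93
eef_pos: [621.1, 164.9, 144.4]
tool_rot: [-180.0, -0.0, 5.0]
force: [-0.1, 0.1, -1.3]
grip_width: 22.7
finger_force: 49.6
```

send_rows(motion=[{"dx": 0, "dy": 0, "dz": 1, "turn": 0, "grip": 1}, {"dx": 0, "dy": 0, "dz": 0, "turn": 0, "grip": 1}, {"dx": 0, "dy": 0, "dz": 0, "turn": 0, "grip": 1}])

```text
t: 9.18
eef_pos: [621.2, 164.9, 144.3]
tool_rot: [180.0, -0.1, 5.0]
force: [-1.7, -0.4, 5.3]
grip_width: 22.4
finger_force: 50.4
```

send_rows(motion=[{"dx": 0, "dy": 0, "dz": 0, "turn": 0, "grip": 0.5}, {"dx": 0, "dy": 0, "dz": 0, "turn": 0, "grip": 0.5}, {"dx": 0, "dy": 0, "dz": 0, "turn": 0, "grip": 0.5}, {"dx": 0, "dy": 0, "dz": 0, "turn": 0, "grip": 0.5}, {"dx": 0, "dy": 0, "dz": 0, "turn": 0, "grip": 0.5}, {"dx": 0, "dy": 0, "dz": 0, "turn": 0, "grip": 0.5}, {"dx": 0, "dy": 0, "dz": -5, "turn": 0, "grip": 0.5}, {"dx": 0, "dy": 0, "dz": -15, "turn": 0, "grip": 0.5}, {"dx": 0, "dy": 0, "dz": -25, "turn": 0, "grip": 0.5}, {"dx": 0, "dy": 0, "dz": -25, "turn": 0, "grip": 0.5}, {"dx": 0, "dy": 0, "dz": -30, "turn": 0, "grip": 0.5}, {"dx": 0, "dy": 0, "dz": 0, "turn": 0, "grip": 0.5}, {"dx": 0, "dy": 0, "dz": 0, "turn": 0, "grip": 0.5}])

```text
t: 10.27
eef_pos: [622.3, 165.0, 246.3]
tool_rot: [-180.0, -0.3, 5.0]
force: [0.1, 0.6, 0.5]
grip_width: 42.7
finger_force: 0.0
```

```bash
python3 - <<'E'
from h import *
st=manip.read_state();print(st["eef_pos"],st["tool_rot"],st["grip_width"],st["force"])
im,c=shoot("wrist","w5")
print(proj(c,[621,165,163]))
E
```

```text
[622.32585461 165.02519781 246.31429353] [-179.99774321   -0.31910849    5.0022919 ] 42.74007138425536 [0.06963924 0.55201329 0.51096719]
[261.22619345 198.29530069]
```

View pics/w5.png

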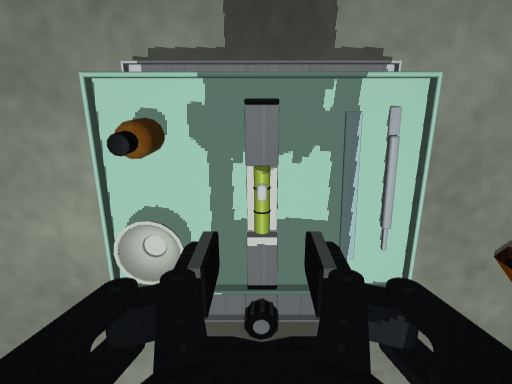

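The level lies flat on the tier with its bubble against the back line, around row 191 against lines at 188 and 212. The knob's pale top is at (261,326).

```bash
cat > bub.py <<'E'
from h import *
def bub(name,cen,half=30):
    c=load(name); im=cv2.imread(f"pics/{name}.png").astype(int); u,v=cen
    col=im[v-half*2:v+half*2,u-2:u+3].mean(1)
    for i,x in enumerate(col): print(v-half*2+i,x.round().astype(int).tolist(),end="; ")
E
python3 - <<'E'
from bub import *
bub("w5",(262,200),20)
im=cv2.imread("pics/w5.png").astype(int)
m=(im[:,:].min(2)>110)[305:345,240:285]; ys,xs=np.where(m); print("\ntop",xs.mean()+240,ys.mean()+305,len(xs))
c=load("w5")
print(onz(c,(xs.mean()+240,ys.mean()+305),76))
E
```

```text
160 [110, 108, 104]; 161 [110, 108, 105]; 162 [110, 107, 104]; 163 [110, 108, 104]; 164 [111, 109, 105]; 165 [83, 87, 83]; 166 [37, 85, 73]; 167 [37, 100, 85]; 168 [37, 101, 86]; 169 [37, 101, 86]; 170 [37, 101, 86]; 171 [62, 148, 128]; 172 [64, 151, 131]; 173 [66, 155, 134]; 174 [80, 184, 161]; 175 [82, 187, 163]; 176 [81, 186, 162]; 177 [82, 187, 163]; 178 [81, 187, 163]; 179 [81, 187, 163]; 180 [82, 187, 163]; 181 [82, 187, 163]; 182 [81, 187, 163]; 183 [93, 160, 142]; 184 [136, 146, 138]; 185 [160, 166, 158]; 186 [177, 185, 176]; 187 [188, 195, 188]; 188 [190, 196, 191]; 189 [191, 197, 192]; 190 [190, 197, 192]; 191 [190, 197, 192]; 192 [191, 197, 192]; 193 [191, 197, 192]; 194 [191, 197, 192]; 195 [191, 197, 193]; 196 [190, 197, 192]; 197 [190, 197, 192]; 198 [190, 197, 192]; 199 [187, 194, 186]; 200 [163, 176, 166]; 201 [94, 173, 153]; 202 [81, 185, 161]; 203 [81, 186, 162]; 204 [81, 187, 162]; 205 [80, 186, 162]; 206 [80, 186, 161]; 207 [80, 185, 161]; 208 [80, 186, 162]; 209 [80, 186, 162]; 210 [79, 186, 161]; 211 [80, 186, 161]; 212 [42, 93, 80]; 213 [22, 31, 28]; 214 [74, 172, 149]; 215 [79, 185, 160]; 216 [79, 186, 161]; 217 [79, 185, 160]; 218 [79, 186, 161]; 219 [78, 185, 160]; 220 [79, 185, 160]; 221 [78, 185, 160]; 222 [78, 185, 160]; 223 [79, 185, 160]; 224 [79, 185, 160]; 225 [79, 185, 160]; 226 [78, 185, 159]; 227 [78, 185, 159]; 228 [77, 184, 159]; 229 [77, 184, 159]; 230 [78, 184, 159]; 231 [77, 184, 159]; 232 [78, 184, 159]; 233 [77, 184, 158]; 234 [71, 88, 81]; 235 [74, 73, 70]; 236 [74, 73, 70]; 237 [157, 153, 149]; 238 [189, 195, 191]; 239 [191, 197, 193]; 
top nan nan 0
[nan nan nan]<stdin>:4: RuntimeWarning: Mean of empty slice.
  ret = ret.dtype.type(ret / rcount)
<stdin>:6: RuntimeWarning: Mean of empty slice.
```

send_rows(motion=[{"dx": -15, "dy": 0, "dz": 0, "turn": 0, "grip": 0}, {"dx": -30, "dy": 0, "dz": 0, "turn": 0, "grip": 0}, {"dx": -35, "dy": 0, "dz": 0, "turn": 0, "grip": 0}, {"dx": -35, "dy": 0, "dz": 0, "turn": 0, "grip": 0}, {"dx": -35, "dy": 0, "dz": 0, "turn": 0, "grip": 0}, {"dx": -25, "dy": 2, "dz": 0, "turn": 0, "grip": 0}, {"dx": -10, "dy": 0, "dz": 0, "turn": 0, "grip": 0}, {"dx": 0, "dy": 0, "dz": 0, "turn": -7, "grip": 0}, {"dx": 0, "dy": 0, "dz": 0, "turn": -7, "grip": 0}, {"dx": 0, "dy": 0, "dz": 0, "turn": -7, "grip": 0}, {"dx": 0, "dy": 0, "dz": 0, "turn": -7, "grip": 0}, {"dx": 0, "dy": 0, "dz": 0, "turn": -7, "grip": 0}, {"dx": 0, "dy": 0, "dz": 0, "turn": -7, "grip": 0}, {"dx": 0, "dy": 0, "dz": 0, "turn": -7, "grip": 0}, {"dx": 0, "dy": 0, "dz": 0, "turn": -7, "grip": 0}, {"dx": 0, "dy": 0, "dz": 0, "turn": -7, "grip": 0}, {"dx": 0, "dy": 0, "dz": 0, "turn": -7, "grip": 0}])

```text
t: 11.73
eef_pos: [437.1, 146.7, 242.3]
tool_rot: [-179.9, 0.0, 75.3]
force: [0.4, -0.4, -0.4]
grip_width: 85.2
finger_force: 0.0
```

send_rows(motion=[{"dx": 0, "dy": 0, "dz": 0, "turn": -7, "grip": 0}, {"dx": 0, "dy": 0, "dz": 0, "turn": -7, "grip": 0}, {"dx": 0, "dy": 0, "dz": 0, "turn": -7, "grip": 0}, {"dx": 0, "dy": 0, "dz": 0, "turn": -7, "grip": 0}, {"dx": 0, "dy": 0, "dz": 0, "turn": -7, "grip": 0}, {"dx": 0, "dy": 0, "dz": 0, "turn": -7, "grip": 0}, {"dx": 0, "dy": 0, "dz": 0, "turn": -7, "grip": 0}, {"dx": 0, "dy": 0, "dz": 0, "turn": -7, "grip": 0}, {"dx": 0, "dy": 0, "dz": 0, "turn": -7, "grip": 0}, {"dx": 0, "dy": 0, "dz": 0, "turn": -7, "grip": 0}, {"dx": 0, "dy": 0, "dz": 0, "turn": -7, "grip": 0}, {"dx": 0, "dy": 0, "dz": 0, "turn": -7, "grip": 0}, {"dx": 0, "dy": 0, "dz": 0, "turn": -7, "grip": 0}, {"dx": 0, "dy": 0, "dz": 0, "turn": -7, "grip": 0}, {"dx": 0, "dy": 0, "dz": 0, "turn": 0, "grip": 0}, {"dx": 0, "dy": 0, "dz": 0, "turn": 0, "grip": 0}])

```text
t: 13.07
eef_pos: [437.0, 146.7, 242.6]
tool_rot: [-180.0, -0.1, 172.8]
force: [-0.6, -0.3, 0.4]
grip_width: 85.7
finger_force: 0.0
```

```bash
python3 - <<'E'
from h import *
st=manip.read_state();print(st["eef_pos"],st["tool_rot"],st["grip_width"],st["joint_pos"])
im,c=shoot("wrist","w6")
s,_=shoot("scene","s6")
u,v=proj(c,[438,147,76]); print(u,v)
h=cv2.cvtColor(im,cv2.COLOR_RGB2HSV)
cr=im[int(v)-45:int(v)+45,int(u)-45:int(u)+45]
g=cr.max(2); m=(g<55).astype(np.uint8)
n,l,stt,ce=cv2.connectedComponentsWithStats(m)
for i in range(1,n):
    if stt[i,4]>100: 
        x,y,w,hh,a=stt[i]; q=(x+w/2-.5+int(u)-45,y+hh/2-.5+int(v)-45); print(stt[i],q,onz(c,q,76),onz(c,q,65))
m2=(g[20:70,20:70]>130); ys,xs=np.where(m2); print(g[::6,::6])
cv2.imwrite("pics/w6c.png",cv2.resize(im[:,:,::-1],None,fx=1.5,fy=1.5))
E
```

```text
[437.01371242 146.72312704 242.57716581] [-1.79986209e+02 -7.18687304e-02  1.72781321e+02] 85.73935301035449 [ 4.65052312e+00  5.10442197e+00  9.82871719e+01  1.32153086e-03
  7.66815747e+01 -7.81311120e+01]
262.3323427997889 172.90450835270588
[ 26  18  42  43 976] (np.float64(263.5), np.float64(166.0)) [431.08889411 149.05957176  76.        ] [433.42666957 148.82463367  65.        ]
[[ 78  76  75  78  76  73  74  78  78  77  74  73  76 186 178]
 [ 76  77  75  76  76  74  76  72  88 108  89 112 113 198 197]
 [ 79  79  77  72 108 108 108 110 100  88 102 110 111 199 197]
 [108  88 110 109 110 105 108  71 109 113 111 109 109 198 197]
 [106 109 109 111 113 109   5  17  18  24 108 110 110 112 196]
 [107 108 112 110 109  39  12  17  18  15  13 113 113 112 197]
 [105 110 111 110 107  15  12 110 111 107  14  51 114 111 194]
 [108 110 110 110 109  12  15 108 109 109  26  29 111 107 195]
 [108 105 110 109 109  14  13 185 188 193  25 187 109 109 195]
 [109 107 108 194 196 192  24  25  27  26  34 189 107 110 119]
 [188 186 194 192 192 189 190 187  54 193 187 188 109 111 109]
 [109 191 194 188 193 192 191 189 182 187 190 187 109 113 108]
 [107 189 183 192 189 190 190 192 185 184 185 185 109 109 107]
 [108 190 106 187 192 190 187 190 190 183 192 191 188 107 109]
 [109 108 104 119 117 117 115 106 108 106 110 108 115 104 106]]
```

```bash
python3 - <<'E'
from h import *
c=load("w6"); im=cv2.imread("pics/w6.png"); g=im.max(2); m=(g<60).astype(np.uint8)
x0,y0=237,140; m=m[y0:y0+60,x0:x0+55]
cs,hi=cv2.findContours(m,cv2.RETR_CCOMP,cv2.CHAIN_APPROX_NONE)
for k,h in zip(cs,hi[0]):
    a=cv2.contourArea(k)
    if a>60:
        (cx,cy),r=cv2.minEnclosingCircle(k); q=(cx+x0,cy+y0); print("hole" if h[3]>=0 else "out",a,q,r,onz(c,q,76))
E
```

```text
out 1244.0 (263.44029808044434, 165.88805961608887) 21.169574737548828 [430.96757638 149.01441382  76.        ]
hole 346.0 (263.9262294769287, 169.20491790771484) 10.99256706237793 [434.40935157 149.07431372  76.        ]
```

send_rows(motion=[{"dx": 3, "dy": 2, "dz": 20, "turn": 0, "grip": 0}, {"dx": 0, "dy": 0, "dz": 30, "turn": 0, "grip": 0}, {"dx": 0, "dy": 0, "dz": 30, "turn": 0, "grip": 0}, {"dx": 0, "dy": 0, "dz": 30, "turn": 0, "grip": 0}, {"dx": 0, "dy": 0, "dz": 30, "turn": 0, "grip": 0}, {"dx": 0, "dy": 0, "dz": 25, "turn": 0, "grip": 0}, {"dx": 0, "dy": 0, "dz": 20, "turn": 0, "grip": 0}, {"dx": 0, "dy": 0, "dz": 11, "turn": 0, "grip": 0}, {"dx": 0, "dy": 0, "dz": 0, "turn": 0, "grip": 0}, {"dx": 0, "dy": 0, "dz": 0, "turn": 0, "grip": 0}])

```text
t: 14.0
eef_pos: [433.9, 149.0, 46.9]
tool_rot: [-180.0, -0.1, 172.9]
force: [-0.2, 0.1, 0.8]
grip_width: 85.7
finger_force: 0.0
```

send_rows(motion=[{"dx": 0, "dy": 0, "dz": 0, "turn": 0, "grip": 1}, {"dx": 0, "dy": 0, "dz": 0, "turn": 0, "grip": 1}, {"dx": 0, "dy": 0, "dz": 0, "turn": 0, "grip": 1}, {"dx": 0, "dy": 0, "dz": 0, "turn": 0, "grip": 1}, {"dx": 0, "dy": 0, "dz": 0, "turn": 0, "grip": 1}, {"dx": 0, "dy": 0, "dz": 0, "turn": 0, "grip": 1}], newtons=35)

```text
t: 14.5
eef_pos: [434.9, 149.4, 48.4]
tool_rot: [180.0, 0.1, 173.0]
force: [-0.6, 0.1, 5.3]
grip_width: 38.9
finger_force: 34.6
```

send_rows(motion=[{"dx": 0, "dy": 0, "dz": 0, "turn": 5, "grip": 1}, {"dx": 0, "dy": 0, "dz": 0, "turn": 5, "grip": 1}, {"dx": 0, "dy": 0, "dz": 0, "turn": 5, "grip": 1}, {"dx": 0, "dy": 0, "dz": 0, "turn": 5, "grip": 1}, {"dx": 0, "dy": 0, "dz": 0, "turn": 5, "grip": 1}, {"dx": 0, "dy": 0, "dz": 0, "turn": 5, "grip": 1}, {"dx": 0, "dy": 0, "dz": 0, "turn": 5, "grip": 1}, {"dx": 0, "dy": 0, "dz": 0, "turn": 5, "grip": 1}, {"dx": 0, "dy": 0, "dz": 0, "turn": 5, "grip": 1}, {"dx": 0, "dy": 0, "dz": 0, "turn": 5, "grip": 1}, {"dx": 0, "dy": 0, "dz": 0, "turn": 5, "grip": 1}, {"dx": 0, "dy": 0, "dz": 0, "turn": 5, "grip": 1}, {"dx": 0, "dy": 0, "dz": 0, "turn": 5, "grip": 1}, {"dx": 0, "dy": 0, "dz": 0, "turn": 5, "grip": 1}, {"dx": 0, "dy": 0, "dz": 0, "turn": 0, "grip": 1}, {"dx": 0, "dy": 0, "dz": 0, "turn": 0, "grip": 1}])

```text
t: 15.83
eef_pos: [434.7, 149.2, 48.3]
tool_rot: [179.9, 0.0, 103.0]
force: [-0.7, 0.1, 6.1]
grip_width: 38.8
finger_force: 34.6
```

send_rows(motion=[{"dx": 0, "dy": 0, "dz": 0, "turn": 0, "grip": 0}, {"dx": 0, "dy": 0, "dz": 0, "turn": 0, "grip": 0}, {"dx": 0, "dy": 0, "dz": 0, "turn": 0, "grip": 0}, {"dx": 0, "dy": 0, "dz": 0, "turn": 0, "grip": 0}, {"dx": 0, "dy": 0, "dz": 0, "turn": 0, "grip": 0}, {"dx": 0, "dy": 0, "dz": -20, "turn": 0, "grip": 0}, {"dx": 0, "dy": 0, "dz": -35, "turn": 0, "grip": 0}, {"dx": 0, "dy": 0, "dz": -35, "turn": 0, "grip": 0}, {"dx": 0, "dy": 0, "dz": -35, "turn": 0, "grip": 0}, {"dx": 0, "dy": 0, "dz": -35, "turn": 0, "grip": 0}, {"dx": 0, "dy": 0, "dz": -35, "turn": 0, "grip": 0}, {"dx": 0, "dy": 0, "dz": -5, "turn": 4, "grip": 0}, {"dx": 0, "dy": 0, "dz": 0, "turn": 4, "grip": 0}, {"dx": 0, "dy": 30, "dz": 0, "turn": 0, "grip": 0}, {"dx": 0, "dy": 35, "dz": 0, "turn": 0, "grip": 0}, {"dx": 0, "dy": 35, "dz": 0, "turn": 0, "grip": 0}, {"dx": 0, "dy": 35, "dz": 0, "turn": 0, "grip": 0}, {"dx": 0, "dy": 30, "dz": 0, "turn": 0, "grip": 0}, {"dx": 0, "dy": 20, "dz": 0, "turn": 0, "grip": 0}, {"dx": 0, "dy": 0, "dz": 0, "turn": 0, "grip": 0}])

```text
t: 17.5
eef_pos: [621.8, 164.9, 245.6]
tool_rot: [180.0, 0.0, 94.9]
force: [-1.1, 0.2, -1.3]
grip_width: 85.1
finger_force: 0.0
```

```bash
python3 - <<'E'
from h import *
st=manip.read_state();print(st["eef_pos"],st["tool_rot"],st["grip_width"],st["joint_pos"].round())
im,c=shoot("wrist","w7"); print(proj(c,[619,164.7,163]),proj(c,[619,164.7,158]))
E
```

```text
[621.75912277 164.89140824 245.56599424] [1.79994284e+02 5.88939038e-03 9.49488246e+01] 85.14889385172596 [ 5. 24. 73. -0. 83. -0.]
[258.46536808 196.51360655] [258.52128021 194.53211657]
```

View pics/w7.png

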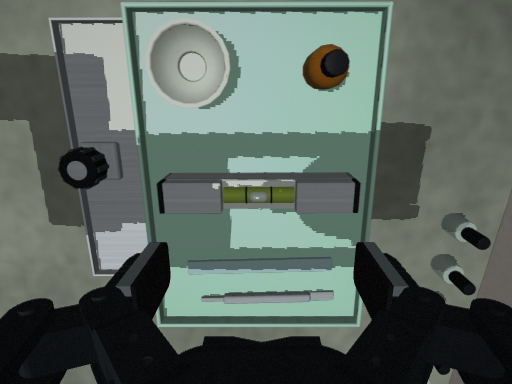

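The level is horizontal in view from column 160 to 358, and the bubble (near 258,196) looks nearly centred between its lines (near 247 and 271). The things on the tier are undisturbed.

```bash
python3 - <<'E'
from h import *
im,c=shoot("wrist","w8"); im=im.astype(int)
r=im[194:200].mean(0)
print([(x,r[x].round().astype(int).tolist()) for x in range(240,280)])
g=im[205,150:370].max(1); print([ (150+i,int(v)) for i,v in enumerate(g) if i<20 or i>195])
g=im[205]; print([(x,int(im[186:190,x].mean())) for x in range(214,226)],[(x,int(im[186:190,x].mean())) for x in range(290,302)])
print([(y,int(im[y,190].mean()),int(im[y,330].mean())) for y in range(168,218,2)])
E
```

```text
[(240, [87, 101, 39]), (241, [86, 101, 38]), (242, [86, 101, 38]), (243, [87, 101, 39]), (244, [87, 102, 38]), (245, [87, 102, 39]), (246, [87, 102, 38]), (247, [87, 102, 39]), (248, [42, 49, 18]), (249, [11, 12, 6]), (250, [79, 92, 36]), (251, [87, 102, 39]), (252, [88, 98, 60]), (253, [98, 104, 97]), (254, [106, 113, 108]), (255, [118, 125, 120]), (256, [137, 142, 137]), (257, [145, 151, 145]), (258, [142, 147, 141]), (259, [125, 130, 125]), (260, [117, 124, 118]), (261, [117, 124, 118]), (262, [118, 124, 119]), (263, [118, 124, 119]), (264, [117, 123, 118]), (265, [117, 124, 118]), (266, [116, 122, 118]), (267, [114, 120, 115]), (268, [109, 115, 110]), (269, [102, 108, 103]), (270, [91, 98, 80]), (271, [86, 101, 41]), (272, [87, 101, 39]), (273, [61, 71, 28]), (274, [6, 6, 5]), (275, [64, 75, 30]), (276, [87, 102, 38]), (277, [87, 101, 38]), (278, [87, 101, 38]), (279, [87, 102, 38])]
[(150, 91), (151, 62), (152, 61), (153, 62), (154, 61), (155, 88), (156, 113), (157, 114), (158, 113), (159, 113), (160, 113), (161, 95), (162, 22), (163, 13), (164, 13), (165, 16), (166, 7), (167, 6
[... 296 characters left out ...]
69, 61)]
[(214, 149), (215, 171), (216, 171), (217, 171), (218, 144), (219, 106), (220, 106), (221, 128), (222, 123), (223, 86), (224, 55), (225, 93)] [(290, 107), (291, 105), (292, 91), (293, 77), (294, 77), (295, 77), (296, 77), (297, 100), (298, 78), (299, 55), (300, 92), (301, 103)]
[(168, 101, 102), (170, 100, 100), (172, 100, 93), (174, 71, 65), (176, 71, 67), (178, 69, 65), (180, 71, 69), (182, 70, 69), (184, 101, 103), (186, 103, 103), (188, 104, 102), (190, 104, 104), (192, 104, 104), (194, 103, 103), (196, 102, 102), (198, 101, 101), (200, 108, 108), (202, 104, 103), (204, 100, 101), (206, 102, 102), (208, 103, 102), (210, 100, 102), (212, 101, 104), (214, 98, 97), (216, 100, 100)]
```

send_rows(motion=[{"dx": 0, "dy": 0, "dz": 0, "turn": 0, "grip": 0}, {"dx": 0, "dy": 0, "dz": 0, "turn": 0, "grip": 0}, {"dx": 0, "dy": 0, "dz": 0, "turn": 0, "grip": 0}, {"dx": 0, "dy": 0, "dz": 0, "turn": 0, "grip": 0}, {"dx": 0, "dy": 0, "dz": 0, "turn": 0, "grip": 0}, {"dx": 0, "dy": 0, "dz": 0, "turn": 0, "grip": 0}, {"dx": 0, "dy": 0, "dz": 20, "turn": 0, "grip": 0}, {"dx": 0, "dy": 0, "dz": 25, "turn": 0, "grip": 0}, {"dx": 0, "dy": 0, "dz": 15, "turn": 0, "grip": 0}, {"dx": 0, "dy": 0, "dz": 10, "turn": 0, "grip": 0}, {"dx": 0, "dy": 0, "dz": 6, "turn": 0, "grip": 0}, {"dx": 0, "dy": 0, "dz": 3, "turn": 0, "grip": 0}, {"dx": 0, "dy": 0, "dz": 0, "turn": 0, "grip": 0}, {"dx": 0, "dy": 0, "dz": 0, "turn": 0, "grip": 0}, {"dx": 0, "dy": 0, "dz": 0, "turn": 0, "grip": 0}])

```text
t: 18.85
eef_pos: [619.2, 165.3, 169.5]
tool_rot: [179.9, 0.0, 95.0]
force: [0.3, -0.4, 0.4]
grip_width: 85.0
finger_force: 0.0
```

send_rows(motion=[{"dx": 0, "dy": 0, "dz": 2, "turn": 0, "grip": 0}, {"dx": 0, "dy": 0, "dz": 1, "turn": 0, "grip": 0}, {"dx": 0, "dy": 0, "dz": 0, "turn": 0, "grip": 0}, {"dx": 0, "dy": 0, "dz": 0, "turn": 0, "grip": 0}])

```text
t: 19.18
eef_pos: [618.4, 165.2, 165.3]
tool_rot: [-180.0, -0.0, 95.0]
force: [1.3, 0.2, -0.3]
grip_width: 85.6
finger_force: 0.0
```

send_rows(motion=[{"dx": 0, "dy": 0, "dz": 1, "turn": 0, "grip": 0}, {"dx": 0, "dy": 0, "dz": 1, "turn": 0, "grip": 0}, {"dx": 0, "dy": 0, "dz": 0, "turn": 0, "grip": 0}, {"dx": 0, "dy": 0, "dz": 0, "turn": 0, "grip": 0}])

```text
t: 19.52
eef_pos: [618.4, 165.2, 163.2]
tool_rot: [-180.0, -0.0, 95.0]
force: [0.5, -0.5, -0.3]
grip_width: 85.3
finger_force: 0.0
```

send_rows(motion=[{"dx": 0, "dy": 2.5, "dz": 0, "turn": 0, "grip": 0}, {"dx": 0, "dy": 0, "dz": 2, "turn": 0, "grip": 0}, {"dx": 0, "dy": 0, "dz": 2, "turn": 0, "grip": 0}, {"dx": 0, "dy": 0, "dz": 1, "turn": 0, "grip": 0}, {"dx": 0, "dy": 0, "dz": 0, "turn": 0, "grip": 0}, {"dx": 0, "dy": 0, "dz": 0, "turn": 0, "grip": 0}])

```text
t: 20.02
eef_pos: [620.8, 165.4, 158.1]
tool_rot: [-180.0, 0.0, 95.0]
force: [-1.4, 0.6, -0.0]
grip_width: 85.6
finger_force: 0.0
```

send_rows(motion=[{"dx": 0, "dy": 0, "dz": 1, "turn": 0, "grip": 0}, {"dx": 0, "dy": 0, "dz": 0, "turn": 0, "grip": 0}, {"dx": 0, "dy": 0, "dz": 0, "turn": 0, "grip": 0}, {"dx": 0, "dy": 0, "dz": 0, "turn": 0, "grip": 0}])

```text
t: 20.35
eef_pos: [620.9, 165.4, 157.3]
tool_rot: [-180.0, 0.0, 95.0]
force: [-0.4, 0.1, 0.0]
grip_width: 85.5
finger_force: 0.0
```

send_rows(motion=[{"dx": 0, "dy": 0, "dz": 1, "turn": 0, "grip": 0}, {"dx": 0, "dy": 0, "dz": 0, "turn": 0, "grip": 0}, {"dx": 0, "dy": 0, "dz": 0, "turn": 0, "grip": 0}, {"dx": 0, "dy": 0, "dz": 0, "turn": 0, "grip": 0}])

```text
t: 20.68
eef_pos: [621.0, 165.4, 156.3]
tool_rot: [-180.0, -0.0, 95.0]
force: [0.1, -0.6, 0.8]
grip_width: 85.5
finger_force: 0.0
```

send_rows(motion=[{"dx": 0, "dy": 0, "dz": 1, "turn": 0, "grip": 0}, {"dx": 0, "dy": 0, "dz": 0, "turn": 0, "grip": 0}, {"dx": 0, "dy": 0, "dz": 0, "turn": 0, "grip": 0}, {"dx": 0, "dy": 0, "dz": 0, "turn": 0, "grip": 0}])

```text
t: 21.02
eef_pos: [620.9, 165.4, 155.3]
tool_rot: [-180.0, 0.0, 95.0]
force: [-0.1, -0.6, -0.2]
grip_width: 85.3
finger_force: 0.0
```

send_rows(motion=[{"dx": 0, "dy": 0, "dz": 0.7, "turn": 0, "grip": 0}, {"dx": 0, "dy": 0, "dz": 0, "turn": 0, "grip": 0}, {"dx": 0, "dy": 0, "dz": 0, "turn": 0, "grip": 0}, {"dx": 0, "dy": 0, "dz": 0, "turn": 0, "grip": 0}])

```text
t: 21.35
eef_pos: [621.0, 165.4, 154.6]
tool_rot: [180.0, -0.0, 95.0]
force: [-0.3, -0.1, 0.6]
grip_width: 85.8
finger_force: 0.0
```

send_rows(motion=[{"dx": 0, "dy": 0, "dz": 0.5, "turn": 0, "grip": 0}, {"dx": 0, "dy": 0, "dz": 0, "turn": 0, "grip": 0}, {"dx": 0, "dy": 0, "dz": 0, "turn": 0, "grip": 0}, {"dx": 0, "dy": 0, "dz": 0, "turn": 0, "grip": 0}])

```text
t: 21.68
eef_pos: [621.0, 165.4, 154.1]
tool_rot: [-180.0, 0.0, 95.0]
force: [-0.3, 0.5, -0.7]
grip_width: 85.5
finger_force: 0.0
```

send_rows(motion=[{"dx": 0, "dy": 0, "dz": 0.7, "turn": 0, "grip": 0}, {"dx": 0, "dy": 0, "dz": 0, "turn": 0, "grip": 0}, {"dx": 0, "dy": 0, "dz": 0, "turn": 0, "grip": 0}, {"dx": 0, "dy": 0, "dz": 0, "turn": 0, "grip": 0}])

```text
t: 22.02
eef_pos: [621.1, 165.4, 153.9]
tool_rot: [180.0, 0.0, 95.0]
force: [-0.7, -0.3, 4.6]
grip_width: 85.3
finger_force: 2.3
```

send_rows(motion=[{"dx": 0, "dy": 0, "dz": 0.7, "turn": 0, "grip": 0}, {"dx": 0, "dy": 0, "dz": 0, "turn": 0, "grip": 0}, {"dx": 0, "dy": 0, "dz": 0, "turn": 0, "grip": 0}, {"dx": 0, "dy": 0, "dz": 0, "turn": 0, "grip": 0}])

```text
t: 22.35
eef_pos: [621.1, 165.5, 153.9]
tool_rot: [179.9, 0.0, 95.0]
force: [-0.9, -0.2, 7.3]
grip_width: 85.5
finger_force: 4.1
```

send_rows(motion=[{"dx": 0, "dy": 0, "dz": 0.5, "turn": 0, "grip": 0}, {"dx": 0, "dy": 0, "dz": 0, "turn": 0, "grip": 0}, {"dx": 0, "dy": 0, "dz": 0, "turn": 0, "grip": 0}, {"dx": 0, "dy": 0, "dz": 0, "turn": 0, "grip": 0}, {"dx": 0, "dy": 0, "dz": 0, "turn": 0, "grip": 0}, {"dx": 0, "dy": 0, "dz": 0, "turn": 0, "grip": 0}, {"dx": 0, "dy": 0, "dz": 0, "turn": 0, "grip": 0}, {"dx": 0, "dy": 0, "dz": 0, "turn": 0, "grip": 0}, {"dx": 0, "dy": 0, "dz": 0, "turn": 0, "grip": 0}, {"dx": 0, "dy": 0, "dz": 0, "turn": 0, "grip": 0}, {"dx": 0, "dy": 0, "dz": 0, "turn": 0, "grip": 0}, {"dx": 0, "dy": 0, "dz": 0, "turn": 0, "grip": 0}, {"dx": 0, "dy": 0, "dz": 0, "turn": 0, "grip": 0}, {"dx": 0, "dy": 0, "dz": 0, "turn": 0, "grip": 0}, {"dx": 0, "dy": 0, "dz": 0, "turn": 0, "grip": 0}, {"dx": 0, "dy": 0, "dz": 0, "turn": 0, "grip": 0}, {"dx": 0, "dy": 0, "dz": 0, "turn": 0, "grip": 0}, {"dx": 0, "dy": 0, "dz": 0, "turn": 0, "grip": 0}, {"dx": 0, "dy": 0, "dz": 0, "turn": 0, "grip": 0}, {"dx": 0, "dy": 0, "dz": 0, "turn": 0, "grip": 0}])

```text
t: 24.02
eef_pos: [621.1, 165.5, 153.8]
tool_rot: [179.9, 0.0, 95.0]
force: [-2.2, -1.1, 10.7]
grip_width: 85.5
finger_force: 5.3
```

```bash
python3 - <<'E'
from h import *
st=manip.read_state();print(st["force"],st["finger_force"])
im,c=shoot("wrist","w9"); im=im.astype(int)
u,v=proj(c,[621.2,164.7,161]).round().astype(int);print(u,v)
r=im[v-2:v+3].mean(0)
print([(x,r[x].round().astype(int).tolist()) for x in range(u-35,u+36)])
E
```

```text
[-2.229375   -1.10682015 10.67842021] 5.267680435208604
263 255
[(228, [87, 102, 39]), (229, [87, 102, 38]), (230, [88, 102, 40]), (231, [87, 102, 39]), (232, [87, 102, 39]), (233, [87, 102, 38]), (234, [87, 102, 39]), (235, [88, 102, 39]), (236, [87, 102, 39]), (237, [46, 53, 22]), (238, [5, 5, 4]), (239, [2, 2, 2]), (240, [88, 102, 39]), (241, [87, 101, 39]), (242, [87, 101, 38]), (243, [87, 102, 38]), (244, [89, 99, 65]), (245, [95, 100, 95]), (246, [101, 106, 102]), (247, [105, 111, 107]), (248, [109, 114, 110]), (249, [112, 118, 113]), (250, [113, 119, 114]), (251, [116, 122, 117]), (252, [118, 124, 118]), (253, [117, 124, 118]), (254, [117, 123, 118]), (255, [117, 124, 118]), (256, [117, 124, 118]), (257, [117, 124, 118]), (258, [117, 123, 118]), (259, [117, 123, 118]), (260, [117, 124, 118]), (261, [118, 124, 118]), (262, [117, 124, 118]), (263, [118, 124, 119]), (264, [117, 123, 119]), (265, [117, 123, 118]), (266, [116, 122, 117]), (267, [114, 121, 116]), (268, [112, 118, 113]), (269, [109, 115, 110]), (270, [107, 112, 108]), (271, [101, 107, 102]), (272, [96, 102, 97]), (273, [89, 98, 73]), (274, [87, 102, 39]), (275, [87, 102, 39]), (276, [87, 102, 39]), (277, [66, 77, 30]), (278, [5, 6, 5]), (279, [6, 4, 5]), (280, [45, 53, 21]), (281, [87, 102, 39]), (282, [87, 101, 39]), (283, [88, 102, 39]), (284, [87, 101, 38]), (285, [87, 101, 39]), (286, [87, 102, 39]), (287, [88, 102, 39]), (288, [87, 101, 38]), (289, [87, 101, 38]), (290, [86, 101, 37]), (291, [87, 101, 38]), (292, [87, 101, 38]), (293, [87, 101, 38]), (294, [87, 101, 39]), (295, [87, 102, 39]), (296, [87, 102, 39]), (297, [86, 101, 39]), (298, [86, 101, 38])]
```

View pics/w9.png

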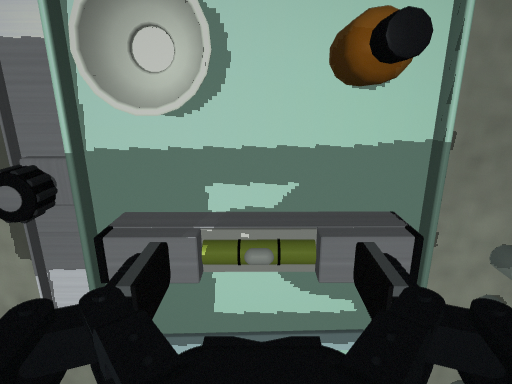

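Both fingertips rest on the shoulders. The bubble (244–273, centre 258.7) is centred between the lines (238.4 and 278.7), and the press is 10.7 N, so I hand in.

```bash
python3 -c "
from workcell import manip
print(manip.sign_off())"
```

```text
the job is handed in; nothing more can be done
None
```

I handed the job in at about 24 s with the level flat on the top tier, the bubble centred between its lines and a steady press of about 10.7 N still held; no verdict was returned.

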